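# Drop a retained sample through the sprung flap

## Task

Put the one tall, slim bottle standing on the bench into the clear sample bin: hold it upright by its cap, push it base first down through the self-closing flap in the bin's lid, and let go only when more than half of it is in, so that it drops to the bottom and the flap springs shut behind it. Leave the squat bottle standing where it is.

Things in the scene. Friction and masses are not known exactly. Their poses are not given: they have to be found in the camera images.
- tall_bottle: The tall bottle, standing on the bench: 100 mm high, round pink body 32 mm in diameter from 0 to 64 mm height, white round cap 27 mm in diameter from 64 to 100 mm; about 0.1 kg. Nothing on it reaches out beyond the body. Origin at the centre of its underside, z up through the cap.
- squat_bottle: The squat bottle, a bystander of the same materials: 60 mm high, body 44 mm in diameter up to 36 mm, white cap 27 mm in diameter above. Origin at the centre of its underside.
- mouth (a point): Centre of the mouth in the sample bin's lid, on the lid's top face, 175 mm above the bench. z up; x and y along the bin's sides. The mouth is a hole 54 mm (x) by 62 mm (y) in a flat grey lid 4 mm thick. The bin is fixed to the bench, 130 mm (x) by 120 mm (y) outside, with clear 4 mm walls and a rubber floor 6 mm thick, empty. The aluminium flap hangs under the lid on a hinge along the mouth's -x edge; it is 53 mm long and 3 mm thick and swings down into the bin.
- flap (a joint): Angle of the flap in rad: 0 closed (level, under the lid), growing as it swings down, to 1.5 at most. A weak spring closes it: about 0.3 N at its free edge starts to open it, and about 0.5 N presses on a bottle that holds it open. A bottle pushed in by 50 to 60 mm and let go slides past it by its own weight.

How it is judged:
On the way:
1. the tall bottle, upright and still in the grip, is pushed base first through the mouth by at least 35 mm and holds the flap open (contact force between the fingers and tall_bottle above 0.5 N and z of tall_bottle in the frame of mouth between -0.1 and -0.035 m and x of tall_bottle in the frame of mouth between -0.03 and 0.03 m and y of tall_bottle in the frame of mouth between -0.03 and 0.03 m and angle between tall_bottle's own z axis and vertical below 0.35 rad and value of joint flap above 0.6 rad), for 0.1 s.
At the end, for the whole second after the job is handed in: The tall bottle lies or stands at rest inside the bin, its base at least 70 mm below the lid's top; the flap is closed (under 0.1 rad); the squat bottle stands upright within 30 mm of where it was (z of tall_bottle in the frame of mouth between -0.18 and -0.07 m and x of tall_bottle in the frame of mouth between -0.065 and 0.065 m and y of tall_bottle in the frame of mouth between -0.06 and 0.06 m and value of joint flap below 0.1 rad and linear speed of tall_bottle below 0.03 m/s and distance of squat_bottle from where it was at the start of the episode below 0.03 m and angle between squat_bottle's own z axis and vertical below 0.2 rad); the robot touches nothing.
It fails at once if the squat bottle is knocked over or moved by more than 30 mm (distance of squat_bottle from where it was at the start of the episode above 0.03 m or angle between squat_bottle's own z axis and vertical above 0.3 rad).
It also fails if it takes over 42 s, if anything falls off the work surface, if the arm or the gripper's body presses on something with over 40 N, if the wrist force passes 120 N, or if a joint passes its speed limit or range.

## Robot

A 6-joint arm with a two-finger parallel gripper is mounted at the origin on the work surface. World frame = base frame: x ahead of the robot, y to its left, z up, the work surface at z = 0. Lengths are in m, angles in rad, forces in N, time in s.
With the tool pointing down it reaches from about 0.425 to 1.125 m from the base axis. Payload 14.9 kg.
Tool frame: the origin (TCP) lies midway between the tips of the shut fingers; the grasp point (between the pads) lies grasp_offset behind it (grasp_offset is the distance from the TCP to the grasp point, in m); z points along the fingers, y is the line along which they close (so a half turn about z gives the same grasp; the last joint's range is limited). The gripper opens to 91 mm and grips with 3 to 60 N. Pads are 32 mm wide; open, the fingers measure 118 mm over their backs; the gripper's body (76 mm by 178 mm) begins 60 mm behind the grasp point.
Start: joints at [1.311, 0.379, 1.734, -0, 1.028, -0.033], TCP at [0.157, 0.682, 0.214] pointing down, gripper open.
Joint ranges: [-2.77, 2.77], [-0.74, 2.19], [0, 2.66], [-1.06, 4.2], [0.31, 2.87], [-3.08, 3.08]. Speed limits (rad/s): [1.89, 1.89, 2.39, 3.14, 3.14, 3.14].

## Interface

Orientations are given as a unit quaternion [x, y, z, w].
In Python, from station import get_obs, snapshot, get_calibration, job_done, grasp_offset gives the robot as it stands. The module is installed in compiled form; this text tells all that it offers.
- The arm moves only by the tool move_arm, never from a script. Its argument "series" is a list that holds one entry, the list of rows, each a list of 6 numbers: the shift along the world's x, y, z in m, then the turn, a rotation vector about the world's x, y, z in degrees. In form: [[[dx, dy, dz, ax, ay, az], ...]]. A call has 1 to 5 rows; each row shifts and turns the commanded pose from where the row before left it; what a row does not reach is not made up. A row lasts 1/12 s, in which the tool goes at most 41.7 mm and 7.16 degrees, less where a joint would pass 70% of its speed; a pose out of reach is approached as far as the arm can. A call is refused whole if a number of a shift passes 0.0417 or a number of a turn 7.16, either way. A call with a gripper value outside its range is refused whole. "fingers" is the closure, from -1 (fully open) to 1 (shut), so that 0 is half open, set as the call begins (left out, the last holds). The fingers move at their own pace and stop on an object; "squeeze" is the grip in N (left out, the last holds). Time passes only in rows, so rows that do not move let the fingers close. It gives the time, the measured TCP pose, the force, the opening and the grip force at its end, in the units of the state.
- get_obs(): the state, without advancing time (a new reading comes with each control period).
- snapshot(name): name is "scene" or "top"; returns the picture (400x640x3 uint8, red, green, blue); there is no depth.
- get_calibration(name): a dict with "fx", "fy", "cx", "cy" (pixels), "xyz" and "orientation" of the camera in the world. Camera axes: x right, y down, z forward; pixel columns grow to the right and rows downward; lengths in m; the calibration is good to about 2 mm. A picture is of the moment at which its call begins. get_calibration takes no time and is no camera call.
- job_done(): hands the job in; it is judged then, once.
The state is a dict: "time": time; "joint_pos": joint angles; "qvel": joint speeds; "tau": joint torques, N m; "tool_pos": TCP position; "tcp_rot": TCP orientation; "wrist_force": force on the tool from outside, world axes, zero at the start; "moment": the same for the moment, N m; "width": finger opening in m; "finger_force": force on a finger pad.
Only numpy, scipy, OpenCV 4.12 (cv2) and the standard library are available. Lean on these libraries where they do the work, as an engineer would, in place of code of your own. Each camera call takes 0.05 s, during which the arm holds its last target. There are 200 camera calls.

## Working session

There is one attempt and no reset: what is moved stays moved. The work goes in short steps, Python scripts to look and compute and a tool call to move; the robot and the scene stay as the last step left them, time stands still between calls to the robot, and variables do not carry over. Pictures are saved under pics/ and viewed, at most 10 in all, crops included, and the job is handed in when it is done.

Besides the shell and the picture viewer there is one more tool, called after "Emit:" as name(argument=value, ...) on one line, values as JSON. move_arm: Moves the arm, as the interface text tells. Its arguments: {"type":"object","properties":{"series":{"type":"array","items":{"type":"array","items":{"type":"array","items":{"type":"number"}}}},"fingers":{"type":"number"},"squeeze":{"type":"number"}},"required":["series"]}

```bash
mkdir -p pics; python3 - <<'E'
from station import *
import cv2
print(get_obs(), grasp_offset)
for n in("scene","top"):
    print(n,get_calibration(n)); cv2.imwrite(f"pics/{n}0.png",snapshot(n)[:,:,::-1])
E
```

```text
{'time': 0.0, 'joint_pos': array([ 1.31071749e+00,  3.79433706e-01,  1.73479386e+00, -1.46446919e-05,
        1.02849965e+00, -3.32699684e-02]), 'qvel': array([-0.00019   , -0.0009866 , -0.00054554, -0.00214431,  0.00062877,
        0.00043067]), 'tau': array([-4.75403867e-03, -7.63736916e+01, -4.34355819e+01,  6.49223523e-02,
        4.25382319e-02, -1.22320453e-04]), 'tool_pos': array([0.15729168, 0.68167977, 0.2132642 ]), 'tcp_rot': array([ 1.13157739e-01,  9.93576874e-01, -5.62107001e-04, -7.67053940e-05]), 'wrist_force': array([ 0.1117839 ,  0.32536973, -0.53286167]), 'moment': array([-0.01205678,  0.05108007, -0.00263964]), 'finger_force': 0.0, 'width': 0.09106518006165448} 0.0188
scene {'fx': 438.5012201047878, 'fy': 438.5012201047878, 'cx': 319.0229551289171, 'cy': 199.12803451002563, 'xyz': array([0.82227368, 0.34908634, 0.85650988]), 'orientation': array([ 0.31029784,  0.90632208, -0.27055248, -0.09537762])}
top {'fx': 519.1945175821717, 'fy': 519.1945175821717, 'cx': 322.0835596587912, 'cy': 196.78381723185785, 'xyz': array([ 0.34454097, -0.02818903,  1.39897096]), 'orientation': array([ 0.71377165, -0.69624133,  0.0599757 , -0.04670072])}
```

View pics/scene0.png

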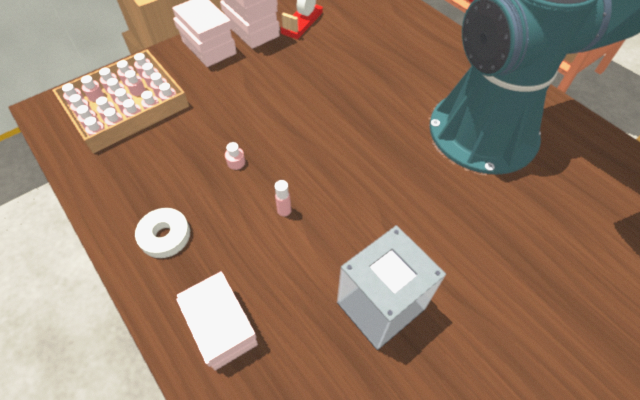

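View pics/top0.png

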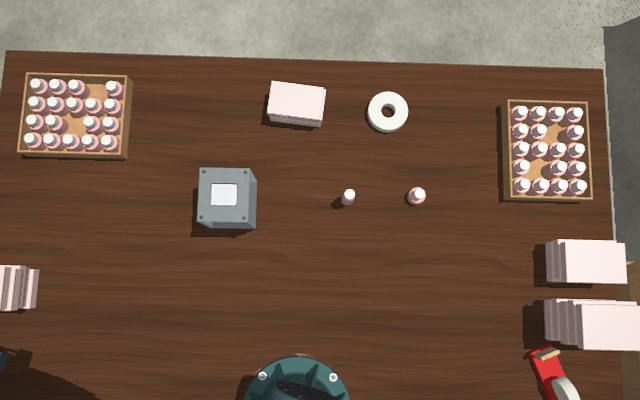

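Scene view: bin mouth ≈(393,272), tall bottle cap ≈(282,187), squat bottle ≈(235,155). Top view: mouth ≈(224,195), tall cap ≈(348,195), squat ≈(417,196). I'll enlarge both for precise pixels.

```bash
python3 - <<'E'
import cv2,numpy as np
s=cv2.imread("pics/scene0.png");t=cv2.imread("pics/top0.png")
f=lambda im,x,y,w,h,k:cv2.resize(im[y:y+h,x:x+w],None,fx=k,fy=k,interpolation=cv2.INTER_CUBIC)
a=np.hstack([f(s,220,140,80,80,5),f(s,330,220,80*3//2,80*3//2,400/120)])
b=np.hstack([f(t,335,170,100,50,4),f(t,190,160,80,40*2*1000//1000,2.5*2)[:200*2]])
b2=np.zeros((200,800,3),np.uint8); b2[:, :400]=b[:200,:400] if 0 else f(t,335,170,100,50,4)
cv2.imwrite("pics/c1.png",a)
c=np.hstack([f(t,330,175,100,50,4),np.zeros((200,400,3),np.uint8)])
c=np.zeros((400,800,3),np.uint8);c[:200,:400]=f(t,335,170,100,50,4);c[:,400:]=f(t,190,160,80,80,5)
cv2.imwrite("pics/c2.png",c)
E
```

```text
Traceback (most recent call last):
ValueError: all the input array dimensions except for the concatenation axis must match exactly, but along dimension 0, the array at index 0 has size 200 and the array at index 1 has size 400
```

```bash
python3 - <<'E'
import cv2,numpy as np
s=cv2.imread("pics/scene0.png");t=cv2.imread("pics/top0.png")
f=lambda im,x,y,n:cv2.resize(im[y:y+n,x:x+n],(400,400),interpolation=cv2.INTER_CUBIC)
cv2.imwrite("pics/c1.png",np.hstack([f(s,220,140,80),f(s,330,220,120)]))
cv2.imwrite("pics/c2.png",np.hstack([f(t,335,155,100),f(t,190,160,80)]))
E
```

```text
(no output)
```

View pics/c1.png

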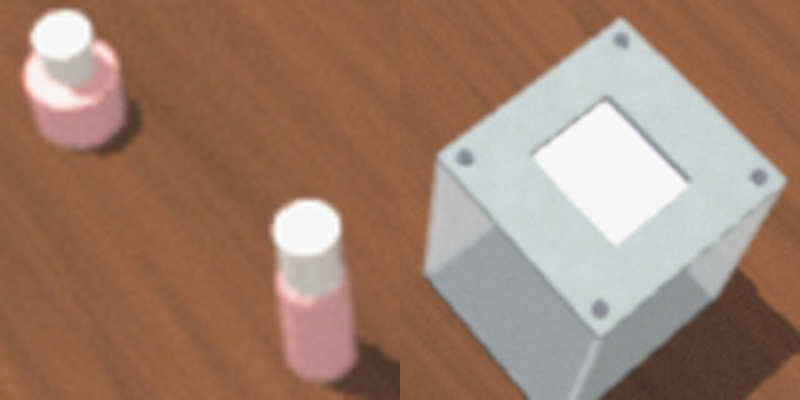

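View pics/c2.png

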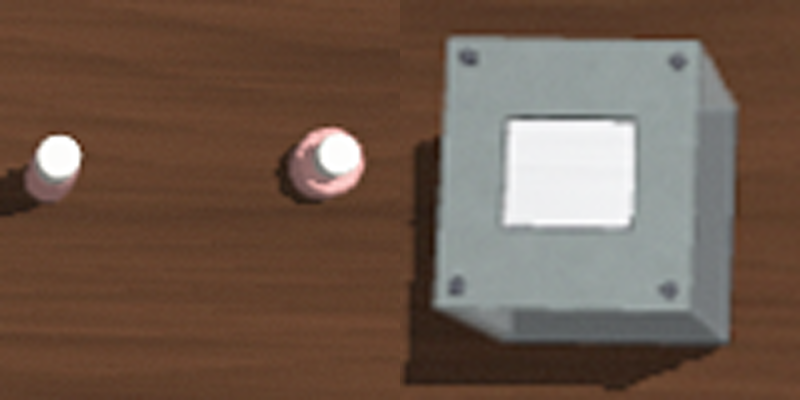

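Crops read: tall cap top centre scene (281.4,185.2) / top (349.5,194.2); squat cap scene (232.6,146.6) / top (419.5,193.7). The lid and mouth corners are also clear. Next I intersect these rays with the known heights.

```bash
cat >h.py <<'E'
from station import *
import numpy as np
from scipy.spatial.transform import Rotation as R
def pt(n,uv,z):
    c=get_calibration(n);uv=np.atleast_2d(uv)
    d=np.c_[(uv[:,0]-c['cx'])/c['fx'],(uv[:,1]-c['cy'])/c['fy'],np.ones(len(uv))]
    d=R.from_quat(c['orientation']).apply(d)
    return c['xyz']+d*((z-c['xyz'][2])/d[:,2])[:,None]
E
python3 - <<'E'
from h import *
np.set_printoptions(precision=4,suppress=True)
print(pt('scene',(281.4,185.2),.1),pt('top',(349.5,194.25),.1))
print('sq',pt('scene',(232.6,146.6),.06),pt('top',(419.5,193.75),.06))
for n,l,m in(('scene',[(396,225.4),(446.1,274),(389.1,320.8),(341.4,266.5)],[(392.1,249.4),(417,274.6),(394.8,293.5),(369.3,266.8)]),('top',[(199.4,167.6),(249.6,168.2),(248,222),(196.6,221.4)],[(211,183.6),(237.2,184),(236.6,205.4),(210.6,205)])):
    a=pt(n,l,.175);print(n,a,a.mean(0));b=pt(n,m,.172);print(b,b.mean(0))
o=get_obs();print(R.from_quat(o['tcp_rot']).as_matrix())
E
```

```text
[[ 0.5548 -0.1176  0.1   ]] [[ 0.5509 -0.1197  0.1   ]]
sq [[ 0.5675 -0.3036  0.06  ]] [[ 0.5634 -0.3062  0.06  ]]
scene [[0.4697 0.1261 0.175 ]
 [0.468  0.246  0.175 ]
 [0.5978 0.2458 0.175 ]
 [0.598  0.128  0.175 ]] [0.5334 0.1865 0.175 ]
[[0.5067 0.1561 0.172 ]
 [0.506  0.2163 0.172 ]
 [0.5585 0.2177 0.172 ]
 [0.5599 0.1565 0.172 ]] [0.5328 0.1866 0.172 ]
top [[0.594  0.2462 0.175 ]
 [0.5958 0.1264 0.175 ]
 [0.4663 0.1244 0.175 ]
 [0.4646 0.2452 0.175 ]] [0.5302 0.1855 0.175 ]
[[0.5564 0.217  0.172 ]
 [0.5571 0.1546 0.172 ]
 [0.5055 0.1536 0.172 ]
 [0.5048 0.2151 0.172 ]] [0.5309 0.1851 0.172 ]
[[-0.9744  0.2249 -0.0002]
 [ 0.2249  0.9744 -0.0009]
 [ 0.     -0.0009 -1.    ]]
```

Emit:
move_arm(series=[[[0.03,-0.015,0.016,0,0,0],[0.03,-0.015,0.016,0,0,0],[0.03,-0.015,0.016,0,0,0],[0.03,-0.015,0.016,0,0,0],[0.03,-0.015,0.016,0,0,0]]], fingers=-1, squeeze=15)

```text
time: 0.52
tool_pos: [0.3085, 0.606, 0.2944]
tcp_rot: [0.113, 0.994, -0.0, -0.0]
wrist_force: [-0.3, 0.6, -0.6]
width: 0.091
finger_force: 0.0
```

Emit:
move_arm(series=[[[0.024,-0.033,0,0,0,0],[0.024,-0.033,0,0,0,0],[0.024,-0.033,0,0,0,0],[0.024,-0.033,0,0,0,0],[0.024,-0.033,0,0,0,0]]])

```text
time: 0.93
tool_pos: [0.4281, 0.4403, 0.2938]
tcp_rot: [0.113, 0.994, -0.0, -0.0]
wrist_force: [0.4, -0.6, 0.2]
width: 0.091
finger_force: 0.0
```

Emit:
move_arm(series=[[[0.025,-0.032,0,0,0,0],[0.025,-0.032,0,0,0,0],[0.025,-0.032,0,0,0,0],[0.025,-0.032,0,0,0,0],[0.025,-0.032,0,0,0,0]]])

```text
time: 1.35
tool_pos: [0.5532, 0.2802, 0.2938]
tcp_rot: [0.113, 0.994, -0.0, -0.0]
wrist_force: [1.1, 0.6, -0.2]
width: 0.0912
finger_force: 0.0
```

Emit:
move_arm(series=[[[0,-0.04,0,0,0,0],[0,-0.04,0,0,0,0],[0,-0.04,0,0,0,0],[0,-0.04,0,0,0,0],[0,-0.04,0,0,0,0]]])

```text
time: 1.77
tool_pos: [0.5518, 0.0802, 0.2937]
tcp_rot: [0.113, 0.994, -0.0, -0.0]
wrist_force: [1.0, -0.3, -0.6]
width: 0.0907
finger_force: 0.0
```

Emit:
move_arm(series=[[[0,-0.04,0,0,0,0],[0,-0.04,0,0,0,0],[0,-0.04,0,0,0,0],[0,-0.04,0,0,0,0],[0,-0.04,0,0,0,0]]])

```text
time: 2.18
tool_pos: [0.5518, -0.1198, 0.2939]
tcp_rot: [0.113, 0.994, 0.0, -0.0]
wrist_force: [-0.4, 0.6, -0.3]
width: 0.0909
finger_force: 0.0
```

Emit:
move_arm(series=[[[0,0,-0.032,0,0,0],[0,0,-0.032,0,0,0],[0,0,-0.032,0,0,0],[0,0,-0.032,0,0,0],[0,0,-0.032,0,0,0]]])

```text
time: 2.6
tool_pos: [0.552, -0.118, 0.1324]
tcp_rot: [0.113, 0.994, 0.0, 0.0]
wrist_force: [0.2, -0.7, 0.0]
width: 0.0916
finger_force: 0.0
```

```bash
python3 - <<'E'
from h import *
import cv2
s=snapshot('scene')[:,:,::-1]; print(get_obs()['tool_pos'])
t=snapshot('top')[:,:,::-1]
f=lambda im,x,y,n:cv2.resize(im[y:y+n,x:x+n],(400,400),interpolation=cv2.INTER_CUBIC)
cv2.imwrite('pics/d1.png',np.hstack([f(s,220,110,120),f(t,300,150,100)]))
E
```

```text
[ 0.54886586 -0.11715112  0.12668946]
```

View pics/d1.png

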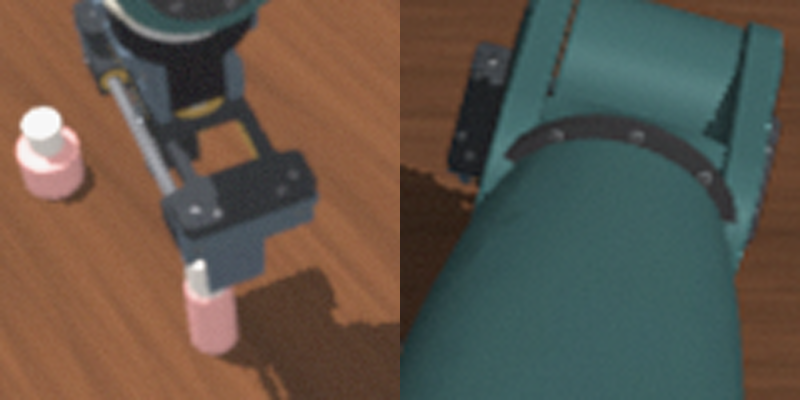

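The gripper is straddling the cap from +y/-y, and its near finger hides part of the cap at about (205,275) in the crop. The squat bottle is clear. Checking the settled pose.

Emit:
move_arm(series=[[[0,0,0,0,0,0],[0,0,0,0,0,0],[0,0,0,0,0,0]]])

```text
time: 2.95
tool_pos: [0.5536, -0.1182, 0.1361]
tcp_rot: [0.113, 0.994, -0.0, 0.001]
wrist_force: [0.1, -0.4, 0.8]
width: 0.0917
finger_force: 0.0
```

```bash
python3 -c "
from h import *
o=get_obs();print(o['tool_pos'],o['qvel'],R.from_quat(o['tcp_rot']).as_matrix())"
```

```text
[ 0.55364951 -0.11818753  0.13609137] [-0.00058998 -0.00190784  0.00538576  0.00074072 -0.00583834  0.00041078] [[-9.74402307e-01  2.24793364e-01  2.84394766e-03]
 [ 2.24792173e-01  9.74406454e-01 -7.35720869e-04]
 [-2.93654612e-03 -7.75909368e-05 -9.99995685e-01]]
```

Emit:
move_arm(series=[[[0,0,-0.02,0,0,0],[0,0,-0.02,0,0,0],[0,0,-0.015,0,0,0],[0,0,-0.007,0,0,0],[0,0,-0.003,0,0,0]]])

```text
time: 3.37
tool_pos: [0.5527, -0.1179, 0.0692]
tcp_rot: [0.113, 0.994, -0.0, 0.0]
wrist_force: [0.5, 0.4, -0.1]
width: 0.0913
finger_force: 0.0
```

Emit:
move_arm(series=[[[0,0,0,0,0,0],[0,0,0,0,0,0],[0,0,0,0,0,0],[0,0,0,0,0,0]]])

```text
time: 3.7
tool_pos: [0.553, -0.1181, 0.0698]
tcp_rot: [0.113, 0.994, -0.0, 0.001]
wrist_force: [-0.5, -0.3, 0.5]
width: 0.0916
finger_force: 0.0
```

Aligned with the bottle. Closing.

Emit:
move_arm(series=[[[0,0,0,0,0,0],[0,0,0,0,0,0],[0,0,0,0,0,0],[0,0,0,0,0,0],[0,0,0,0,0,0]]], fingers=1, squeeze=20)

```text
time: 4.12
tool_pos: [0.5524, -0.1179, 0.0689]
tcp_rot: [0.113, 0.994, -0.0, -0.0]
wrist_force: [0.0, 0.2, -0.2]
width: 0.0607
finger_force: 0.0
```

Emit:
move_arm(series=[[[0,0,0,0,0,0],[0,0,0,0,0,0],[0,0,0,0,0,0],[0,0,0,0,0,0],[0,0,0,0,0,0]]])

```text
time: 4.53
tool_pos: [0.5524, -0.1179, 0.0689]
tcp_rot: [0.113, 0.994, -0.0, 0.0]
wrist_force: [-0.3, -1.0, 0.4]
width: 0.0276
finger_force: 0.1
```

Emit:
move_arm(series=[[[0,0,0,0,0,0],[0,0,0,0,0,0],[0,0,0,0,0,0]]])

```text
time: 4.78
tool_pos: [0.5524, -0.1179, 0.0689]
tcp_rot: [0.113, 0.994, -0.0, -0.0]
wrist_force: [-0.2, -0.0, -1.2]
width: 0.0266
finger_force: 20.0
```

Emit:
move_arm(series=[[[0,0,0.01,0,0,0],[0,0,0.02,0,0,0],[0,0,0.03,0,0,0],[0,0,0.03,0,0,0],[0,0,0.03,0,0,0]]])

```text
time: 5.2
tool_pos: [0.5521, -0.1178, 0.1908]
tcp_rot: [0.113, 0.994, 0.0, -0.0]
wrist_force: [0.5, 0.7, -0.2]
width: 0.0264
finger_force: 20.0
```

Emit:
move_arm(series=[[[0,0,0.03,0,0,0],[0,0,0.03,0,0,0],[0,0,0.02,0,0,0],[0,0,0.01,0,0,0],[0,0,0,0,0,0]]])

```text
time: 5.62
tool_pos: [0.5533, -0.1181, 0.2815]
tcp_rot: [0.113, 0.994, -0.0, 0.002]
wrist_force: [0.7, 0.4, -1.7]
width: 0.0264
finger_force: 20.0
```

Emit:
move_arm(series=[[[-0.002,0.015,0,0,0,0],[-0.002,0.03,0,0,0,0],[-0.002,0.035,0,0,0,0],[-0.002,0.035,0,0,0,0],[-0.002,0.035,0,0,0,0]]])

```text
time: 6.03
tool_pos: [0.5412, 0.0334, 0.2772]
tcp_rot: [0.113, 0.994, -0.0, -0.001]
wrist_force: [1.6, -0.2, -0.5]
width: 0.027
finger_force: 20.0
```

Emit:
move_arm(series=[[[-0.002,0.035,0,0,0,0],[-0.002,0.035,0,0,0,0],[-0.002,0.035,0,0,0,0],[-0.002,0.03,0,0,0,0],[-0.002,0.019,0,0,0,0]]])

```text
time: 6.45
tool_pos: [0.5312, 0.1884, 0.2771]
tcp_rot: [0.113, 0.994, -0.0, -0.001]
wrist_force: [-0.8, -0.3, -1.7]
width: 0.0264
finger_force: 20.0
```

Emit:
move_arm(series=[[[0,0,0,0,0,0],[0,0,0,0,0,0],[0,0,0,0,0,0],[0,0,0,0,0,0],[0,0,0,0,0,0]]])

```text
time: 6.87
tool_pos: [0.5324, 0.1852, 0.2786]
tcp_rot: [0.114, 0.994, -0.0, -0.0]
wrist_force: [0.4, -0.5, -1.0]
width: 0.0268
finger_force: 20.0
```

```bash
python3 - <<'E'
from h import *
import cv2
s=snapshot('scene')[:,:,::-1]; print(get_obs()['tool_pos'])
cv2.imwrite('pics/e1.png',cv2.resize(s[150:350,290:490],(600,600),interpolation=cv2.INTER_CUBIC))
E
```

```text
[0.53248147 0.18525055 0.2787359 ]
```

View pics/e1.png

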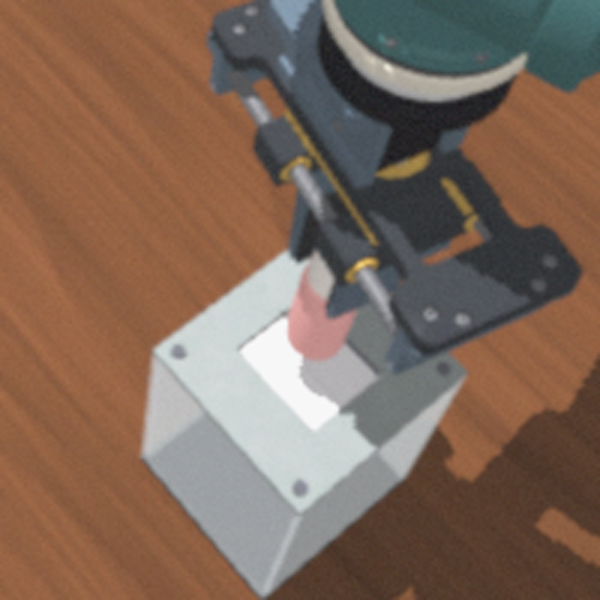

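The bottle is upright in the grip over the mouth: its base is at about (318,355) in the crop and the mouth spans about x 240–380, y 310–430. Pushing down.

Emit:
move_arm(series=[[[0,0,-0.01,0,0,0],[0,0,-0.01,0,0,0],[0,0,-0.01,0,0,0],[0,0,-0.01,0,0,0],[0,0,-0.01,0,0,0]]])

```text
time: 7.33
tool_pos: [0.5321, 0.186, 0.2275]
tcp_rot: [0.113, 0.994, -0.0, -0.0]
wrist_force: [-0.1, 0.2, -0.6]
width: 0.0266
finger_force: 20.0
```

Emit:
move_arm(series=[[[0,0,-0.01,0,0,0],[0,0,-0.01,0,0,0],[0,0,-0.01,0,0,0],[0,0,-0.01,0,0,0],[0,0,0,0,0,0]]])

```text
time: 7.75
tool_pos: [0.5314, 0.1858, 0.1866]
tcp_rot: [0.113, 0.994, -0.001, -0.001]
wrist_force: [0.8, -0.0, -2.1]
width: 0.0266
finger_force: 20.0
```

Emit:
move_arm(series=[[[0,0,0,0,0,0],[0,0,0,0,0,0],[0,0,0,0,0,0],[0,0,0,0,0,0]]])

```text
time: 8.08
tool_pos: [0.5327, 0.1862, 0.1895]
tcp_rot: [0.113, 0.994, 0.0, 0.0]
wrist_force: [0.1, 0.4, -1.9]
width: 0.0269
finger_force: 20.0
```

```bash
python3 - <<'E'
from h import *
import cv2
s=snapshot('scene')[:,:,::-1]; print(get_obs()['tool_pos'])
cv2.imwrite('pics/e2.png',cv2.resize(s[200:360,310:470],(600,600),interpolation=cv2.INTER_CUBIC))
E
```

```text
[0.53268028 0.18614472 0.18943411]
```

View pics/e2.png

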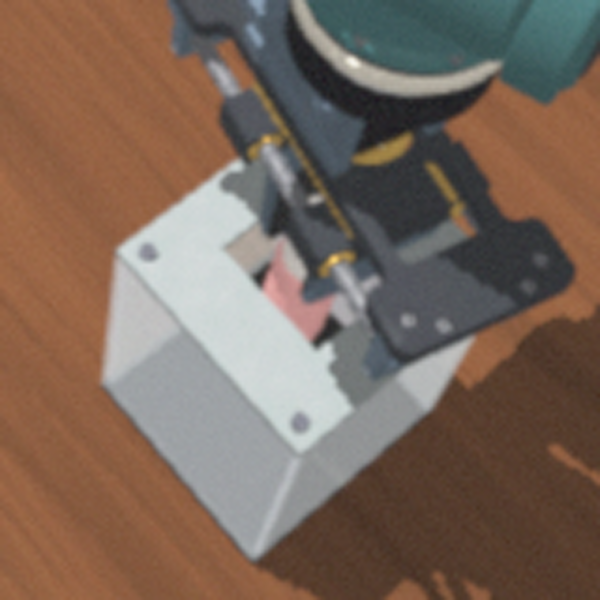

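The body (pink, about (295,300)) is through the mouth with the flap pushed open and dark gaps around it. I'll go a few mm deeper and release.

Emit:
move_arm(series=[[[0,0,-0.005,0,0,0],[0,0,0,0,0,0],[0,0,0,0,0,0],[0,0,0,0,0,0]]])

```text
time: 8.47
tool_pos: [0.5324, 0.1861, 0.1838]
tcp_rot: [0.113, 0.994, -0.0, -0.0]
wrist_force: [0.9, 0.4, -1.9]
width: 0.0266
finger_force: 20.0
```

Emit:
move_arm(series=[[[0,0,0,0,0,0],[0,0,0,0,0,0],[0,0,0,0,0,0],[0,0,0,0,0,0],[0,0,0,0,0,0]]], fingers=-1)

```text
time: 8.88
tool_pos: [0.5324, 0.1861, 0.184]
tcp_rot: [0.113, 0.994, 0.0, 0.0]
wrist_force: [0.4, -0.6, 0.3]
width: 0.0569
finger_force: 0.0
```

Emit:
move_arm(series=[[[0,0,0,0,0,0],[0,0,0,0,0,0],[0,0,0,0,0,0],[0,0,0,0,0,0],[0,0,0,0,0,0]]])

```text
time: 9.3
tool_pos: [0.5324, 0.1861, 0.1839]
tcp_rot: [0.113, 0.994, -0.0, 0.0]
wrist_force: [0.3, -0.3, -0.0]
width: 0.0897
finger_force: 0.0
```

Emit:
move_arm(series=[[[0,0,0.02,0,0,0],[0,0,0.035,0,0,0],[0,0,0.035,0,0,0],[0,0,0.035,0,0,0],[0,0,0.02,0,0,0]]])

```text
time: 9.72
tool_pos: [0.5333, 0.1864, 0.333]
tcp_rot: [0.113, 0.994, 0.001, 0.002]
wrist_force: [0.3, 0.3, 0.9]
width: 0.0912
finger_force: 0.0
```

Emit:
move_arm(series=[[[0,-0.04,0,0,0,0],[0,-0.04,0,0,0,0],[0,-0.04,0,0,0,0],[0,-0.03,0,0,0,0],[0,-0.01,0,0,0,0]]])

```text
time: 10.13
tool_pos: [0.5321, 0.0229, 0.3291]
tcp_rot: [0.114, 0.993, -0.0, 0.0]
wrist_force: [-0.1, 0.7, 0.4]
width: 0.0912
finger_force: 0.0
```

```bash
python3 - <<'E'
from h import *
import cv2
s=snapshot('scene')[:,:,::-1]
f=lambda im,x,y,n:cv2.resize(im[y:y+n,x:x+n],(400,400),interpolation=cv2.INTER_CUBIC)
cv2.imwrite('pics/f1.png',np.hstack([f(s,310,200,160),f(s,150,60,200)]))
E
```

```text
(no output)
```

View pics/f1.png

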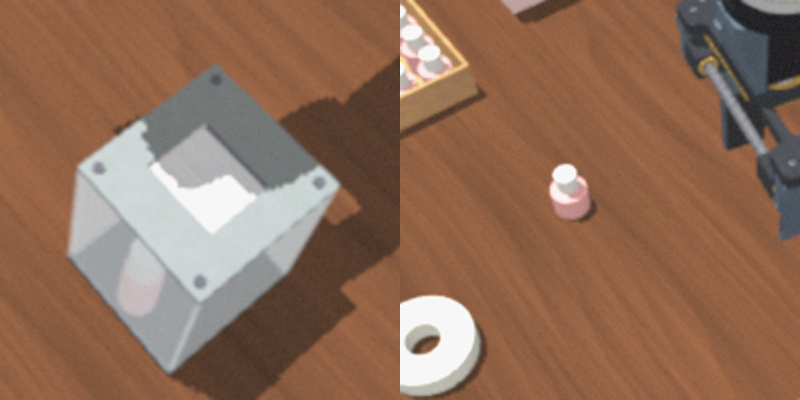

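The bottle shows through the clear wall inside the bin (about (140,280)), the flap is closed, and the squat bottle stands untouched. I'll let things settle, then hand in.

Emit:
move_arm(series=[[[0,0,0,0,0,0],[0,0,0,0,0,0],[0,0,0,0,0,0],[0,0,0,0,0,0],[0,0,0,0,0,0]]])

```text
time: 10.6
tool_pos: [0.5324, 0.027, 0.3288]
tcp_rot: [0.113, 0.994, 0.0, -0.0]
wrist_force: [-0.1, -0.6, -0.3]
width: 0.0911
finger_force: 0.0
```

Emit:
move_arm(series=[[[0,0,0,0,0,0],[0,0,0,0,0,0],[0,0,0,0,0,0],[0,0,0,0,0,0],[0,0,0,0,0,0]]])

```text
time: 11.02
tool_pos: [0.5324, 0.0261, 0.3289]
tcp_rot: [0.113, 0.994, -0.0, 0.0]
wrist_force: [-0.7, 0.3, -0.4]
width: 0.0914
finger_force: 0.0
```

```bash
python3 -c "
from station import *
print(job_done())"
```

```text
the job is handed in; nothing more can be done
None
```

The tall bottle was pushed about 60 mm through the flap and released; the last picture shows it inside the bin with the flap shut and the squat bottle untouched, and I handed the job in at about 11 s (no verdict was returned).

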